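Lay the single-channel pipette on its rest

TASK

Take the single-channel pipette that lies on the bench and lay it level across the two cradles of the metal pipette rest, its thick handle in the wider cradle and its thin barrel in the narrower one, down between the lugs, with the finger hook about 2 cm outside the wider cradle. Set it down rather than drop it, and leave the eight-channel pipette where it is.

Things in the scene. Friction and masses are not known exactly. Their poses are not given: they have to be found in the camera images.
- pipette_mid (a point): Single-channel pipette on its side on the bench, to be moved, 0.1 kg (sizes in mm). Point: grip point near its centre of mass, 15 above bench; x to the nozzle, z up. White boxy handle 26 wide (y), 30 high (z), x -75 to +55; grey finger hook at x -69 sticks out 16 to -y; plunger button to x -97; then a thin barrel. Grip across y. It lies left or right of the rest, nozzle pointing away from the robot.
- pipette_nozzle (a point): Free end of the single-channel pipette's nozzle, 150 mm along x from its grip point. Its round barrel is 16 mm in diameter from x = 55 to 115 mm of the grip point, then tapers to 6 mm here.
- rest: Fixed rest: base plate 180 x 90 x 10 mm, two upright plates 10 thick, each with a flat notch between lugs 14 high. Origin on the bench under the pipette grip point's place; x from wide to narrow cradle (away from robot). Wide: x -40, seat 80 above bench, notch 50, 70 over lugs. Narrow: x +85, seat 87, notch 36, 52 over lugs. Pipette lying in both: axis 95 above bench, its x along this x.
- multi_mid (a point): Eight-channel pipette, to leave alone, on its side on the bench: the same white handle, but with a 78 mm wide head and eight small nozzles in a row instead of a barrel. Point in the handle as on the other pipette, 15 mm above the bench; x points to the nozzles, which end at x = 136 mm.
Mind the look-alikes: they are no part of the job. Leave any purple or turquoise look-alike of the part that bears pipette_mid alone.

How it is judged:
At the end, for the whole second after the job is handed in: Pipette lies let go and still (< 20 mm/s) on the rest: grip point within 25 mm along and 16 mm across of the rest's origin and 88 to 102 mm up; nozzle end over 115 mm along the rest's x, 80 to 110 mm up; length within 0.2 rad of the rest's (x of pipette_mid in the frame of rest between -0.025 and 0.025 m and y of pipette_mid in the frame of rest between -0.016 and 0.016 m and z of pipette_mid in the frame of rest between 0.088 and 0.102 m and x of pipette_nozzle in the frame of rest above 0.115 m and z of pipette_nozzle in the frame of rest between 0.08 and 0.11 m and angle between the x axis of pipette_mid and the x axis of rest, either way round below 0.2 rad and contact force between pipette and rest above 0.2 N and linear speed of pipette below 0.02 m/s); the robot touches nothing.
It fails at once if the eight-channel pipette is moved by more than 30 mm (distance of multi_mid from where it was at the start of the episode above 0.03 m).
It fails at once if the single-channel pipette is dropped or thrown: it moves faster than 0.6 m/s (a fall of about 20 mm) with no finger touching it (linear speed of pipette above 0.6 m/s and contact force between pipette and the fingers below 0.02 N).
It also fails if it takes over 37 s, if anything falls off the work surface, if the arm or the gripper's body presses on something with over 40 N, if the wrist force passes 120 N, or if a joint passes its speed limit or range.

ROBOT

A 6-joint arm with a two-finger parallel gripper is mounted at the origin on the work surface. World frame = base frame: x ahead of the robot, y to its left, z up, the work surface at z = 0. Lengths are in m, angles in rad, forces in N, time in s.
With the tool pointing down it reaches from about 0.25 to 0.8 m from the base axis. Payload 8.5 kg.
Tool frame: the origin (TCP) lies at the very end of the fingers, on their centre line; the grasp point (between the pads) lies r.tcp_to_grasp behind it (r.tcp_to_grasp is the distance from the TCP to the grasp point, in m); z points along the fingers, y is the line along which they close (so a half turn about z gives the same grasp; the last joint's range is limited). The gripper opens to 85 mm and grips with 20 to 120 N. Pads are 22 mm wide; open, the fingers measure 114 mm over their backs; the gripper's body (76 mm by 85 mm) begins 54 mm behind the grasp point. The pads swing forward as they close: fully open they stand 13 mm farther back than shut.
Start: joints at [1.315, 0.238, -0.013, 1.319, 0, 1.571], TCP at [0.133, 0.508, 0.209] pointing down, gripper open.
Joint ranges: [-2.66, 2.66], [-1.03, 1.9], [-1.14, 1.46], [-1.82, 2.27], [-1.45, 1.34], [-3.14, 3.14]. Speed limits (rad/s): [2.22, 2.22, 2.79, 3.14, 3.14, 3.14].

INTERFACE

Orientations are given as a unit quaternion [x, y, z, w].
In Python, from rig import r, capture, hand_in, trace gives the robot as it stands.
- The arm moves only by the tool jog_arm, never from a script. Its argument "commands" is a list of rows, each an object of numbers: "dx", "dy", "dz": the shift along the tool's x, y, z as a fraction of full scale; "wx", "wy", "wz": the turn, a rotation vector about the tool's x, y, z as a fraction of full scale. A call has 1 to 8 rows; each row is the pose to reach, as a shift and turn from the pose commanded when the call began, along the tool's axes at that moment, turning the shorter way round; what a row does not reach only later rows make up. Full scale, the value 1, is 0.2 m for a shift and 360 degrees for a turn. A row lasts 1/12 s, in which the tool goes at most 41.7 mm and 7.16 degrees, less where a joint would pass 70% of its speed; a pose out of reach is approached as far as the arm can. A call with a number of a shift or a turn outside -1 to 1 is refused whole. A call with a gripper value outside its range is refused whole. "fingers" is the opening, from -1 (shut) to 1 (fully open), so that 0 is half open, set as the call begins (left out, the last holds). The fingers move at their own pace and stop on an object; the grip force is fixed at half the most. Time passes only in rows, so rows that repeat a pose let the fingers close. It gives the time, the measured TCP pose, the force, the opening and the grip force at its end, in the units of the state.
- r.state(): the state, without advancing time (a new reading comes with each control period).
- capture(name): name is "scene" or "side" or "wrist"; returns a dict with "img" (384x512x3 uint8, red, green, blue), "fx", "fy", "cx", "cy" (pixels), "R" (3x3) and "t" (3): a world point X has camera coordinates R X + t. Camera axes: x right, y down, z forward; pixel columns grow to the right and rows downward; lengths in m; the calibration is good to about 2 mm. A picture is of the moment at which its call begins. There is no depth.
- hand_in(): hands the job in; it is judged then, once.
Trained networks look in a picture, given as the dict that the camera call returned (one of the last four; its "shot" number tells which), for a name from the list of things; names that differ only in an ending like _2 or _b are one class to them, and where a whole thing is asked for, a point or a joint stands for the part that bears it (a point fixed in the world has none). Each returns a list of dicts, best first, with "conf" (0 to 1); they miss things now and then, are a little off and sometimes report something else, mostly with a low value. They report only what shows in the picture. A call takes as long as a camera call. They do not tell look-alikes from the thing itself.
- trace(picture, target): "mask" (384x512 bool, what is visible of it) and "point" ([column, row] in pixels, amid what is visible of it).
The state is a dict: "time_s": time; "q": joint angles; "joint_velocities": joint speeds; "joint_torque": joint torques, N m; "tool_pos": TCP position; "tool_rot": TCP orientation; "wrist_force": force on the tool from outside, world axes, zero at the start; "wrist_torque": the same for the moment, N m; "opening": finger opening in m; "grasp_force": force on a finger pad.
Only numpy, scipy, OpenCV 4.12 (cv2) and the standard library are available. Lean on these libraries where they do the work, as an engineer would, in place of code of your own. Each camera call takes 0.05 s, during which the arm holds its last target. There are 200 camera calls.

## Working session

There is one attempt and no reset: what is moved stays moved. The work goes in short steps, Python scripts to look and compute and a tool call to move; the robot and the scene stay as the last step left them, time stands still between calls to the robot, and variables do not carry over. Pictures are saved under pics/ and viewed, at most 10 in all, crops included, and the job is handed in when it is done.

Besides the shell and the picture viewer there is one more tool, called after "Request:" by a JSON object that holds its "method" and its "body", one argument or row to a line. jog_arm: Moves the arm, as the interface text tells. Its arguments: {"type":"object","properties":{"commands":{"type":"array"},"fingers":{"type":"number"}},"required":["commands"]}

```bash
mkdir -p pics; ls
cat > h.py <<'E'
import numpy as np, cv2
from rig import r, capture, hand_in, trace
def ray(p,uv):
    d=np.array([(uv[0]-p['cx'])/p['fx'],(uv[1]-p['cy'])/p['fy'],1.]); R=np.array(p['R']);return -R.T@np.array(p['t']), R.T@d
def atz(p,uv,z):
    o,d=ray(p,uv); return o+d*(z-o[2])/d[2]
def proj(p,X):
    c=np.array(p['R'])@np.array(X)+np.array(p['t']); return np.array([c[0]/c[2]*p['fx']+p['cx'],c[1]/c[2]*p['fy']+p['cy']])
E
python3 - <<'E'
from h import *
s=r.state(); print(s['tool_pos'],s['tool_rot'],s['opening'],r.tcp_to_grasp)
ims=[]
for n in ('scene','side'):
    p=capture(n); im=p['img'][:,:,::-1].copy(); print(n,-np.array(p['R']).T@np.array(p['t']),p['fx'])
    for t in ('pipette_mid','rest','multi_mid','pipette_nozzle'):
        for d in trace(p,t):
            print(n,t,round(d['conf'],2),np.round(d['point']),np.round(atz(p,d['point'],0.015),3),d['mask'].sum())
    ims.append(im)
cv2.imwrite('pics/a.png',cv2.resize(ims[0],(800,600))); cv2.imwrite('pics/b.png',cv2.resize(ims[1],(800,600)))
E
```

```text
pics
[0.13272424 0.50749494 0.20851715] [ 1.27538866e-01  9.91833349e-01 -6.63350576e-04 -7.70089447e-05] 0.08547232966395213 0.0187
scene [1.1048107  0.03330464 0.7685247 ] 363.6241130822786
scene pipette_mid 0.94 [187. 164.] [ 0.344 -0.18   0.015] 562
scene pipette_mid 0.89 [312. 156.] [0.309 0.19  0.015] 615
scene pipette_mid 0.85 [355. 227.] [0.57  0.274 0.015] 945
scene rest 0.67 [267. 218.] [0.542 0.052 0.015] 2404
scene multi_mid 0.79 [130. 229.] [ 0.576 -0.293  0.015] 1205
scene pipette_nozzle 0.85 [311. 155.] [0.308 0.189 0.015] 631
scene pipette_nozzle 0.84 [190. 164.] [ 0.343 -0.17   0.015] 586
scene pipette_nozzle 0.72 [357. 228.] [0.575 0.28  0.015] 892
side [ 0.07022736 -0.58653716  0.87772773] 457.2764579070019
side pipette_mid 0.96 [153. 192.] [0.304 0.187 0.015] 960
side pipette_mid 0.92 [223. 138.] [0.557 0.259 0.015] 663
side pipette_mid 0.76 [238. 297.] [ 0.321 -0.182  0.015] 1553
side rest 0.79 [264. 181.] [0.556 0.06  0.015] 2277
side multi_mid 0.82 [355. 283.] [ 0.546 -0.296  0.015] 1914
side pipette_nozzle 0.88 [224. 135.] [0.566 0.269 0.015] 603
side pipette_nozzle 0.83 [241. 297.] [ 0.324 -0.185  0.015] 1354
side pipette_nozzle 0.64 [154. 191.] [0.307 0.186 0.015] 869
```

View pics/a.png

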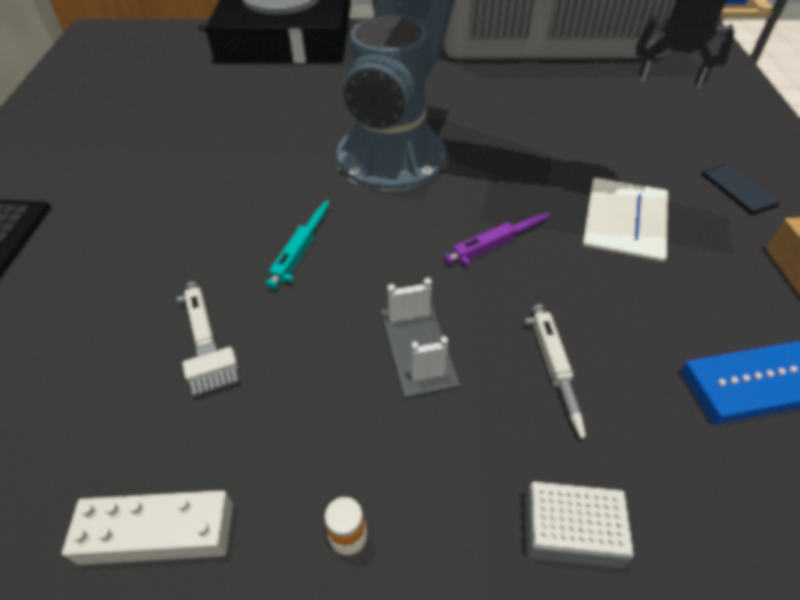

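View pics/b.png

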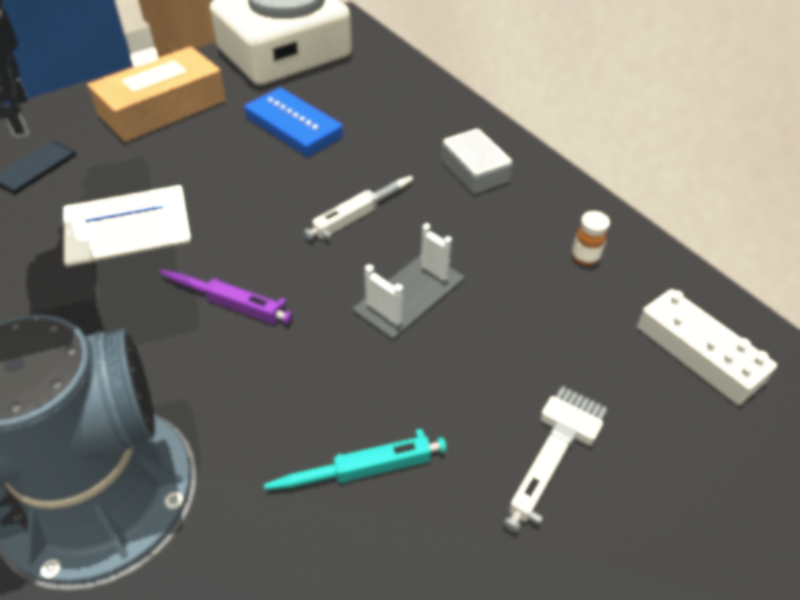

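Candidates in the scene picture (512-px pixels): white single-channel (355,227), purple look-alike (312,156), turquoise look-alike (187,164) and white eight-channel (130,229). I choose (355,227), which is white with a thin grey barrel and a hook on the -y side. The rest stands at about (267,218), wide cradle nearer the robot. Next I fit the models to the masks and check in a crop.

```bash
cat >> h.py <<'E'
from scipy.optimize import minimize
def box(x0,x1,y0,y1,z0,z1): return np.array([[x,y,z] for x in(x0,x1) for y in(y0,y1) for z in(z0,z1)])/1e3
def cyl(x0,x1,r0,r1,yc=0,zc=0):
    a=np.linspace(0,2*np.pi,12,endpoint=False); f=lambda x,q:np.c_[0*a+x,yc+q*np.cos(a),zc+q*np.sin(a)]
    return np.r_[f(x0,r0),f(x1,r1)]/1e3
PIP=[box(-75,55,-13,13,-15,15),cyl(55,115,8,8),cyl(115,150,8,3),cyl(-97,-75,5,5),box(-75,-63,-29,-13,-6,6)]
def REST(c): return [box(c-90,c+90,-45,45,0,10)]+[q for x,w,s in((-40,70,80),(85,52,87)) for n in(w-(50 if x<0 else 36),) for q in (box(x-5,x+5,-w/2,w/2,10,s),box(x-5,x+5,-w/2,-w/2+n/2,s,s+14),box(x-5,x+5,w/2-n/2,w/2,s,s+14))]
def sil(p,parts,x,y,yaw,z,S=4):
    m=np.zeros((384*S,512*S),np.uint8);c,s=np.cos(yaw),np.sin(yaw);R=np.array([[c,-s,0],[s,c,0],[0,0,1]])
    for q in parts:
        uv=np.array([proj(p,R@v+[x,y,z]) for v in q]); cv2.fillConvexPoly(m,cv2.convexHull(np.round((uv+.5)*S).astype(np.int32)),255)
    return cv2.resize(m,(512,384),interpolation=cv2.INTER_AREA)/255.
def fit(views,parts,x0,z):
    def cost(v):
        t=0
        for p,m in views:
            a=sil(p,parts(v[3]*1e3) if callable(parts) else parts,v[0],v[1],v[2],z); t+=np.abs(a-m).sum()/m.sum()
        return t/len(views)
    n=len(x0);best=min((minimize(cost,np.array(x0)+np.array([0,0,d,0])[:n],method='Nelder-Mead',options=dict(initial_simplex=np.array(x0)+np.array([0,0,d,0])[:n]+np.vstack([np.zeros(n),np.diag([.015,.015,.1,.01][:n])]),xatol=1e-4,fatol=1e-4)) for d in(-.15,0,.15)),key=lambda o:o.fun)
    return best.x,best.fun
E
python3 - <<'E'
from h import *
P=[capture(n) for n in('scene','side')]
def mk(p,t,xy):
    return min(trace(p,t),key=lambda d:np.linalg.norm(atz(p,d['point'],.015)[:2]-xy))['mask'].astype(float)
a=[(p,mk(p,'pipette_mid',[.565,.267])) for p in P]; b=[(p,mk(p,'rest',[.55,.055])) for p in P]
f,c=fit(a,PIP,[.55,.262,.1],.015); g,d=fit(b,REST,[.52,.05,.1,.0225],0)
for v in a: print('single view',np.round(fit([v],PIP,f,.015)[0],4))
for v in b: print('single view',np.round(fit([v],REST,g,0)[0],4))
print('pip',np.round(f,4),c,'rest',np.round(g,4),d)
out=[]
for p in P:
    im=p['img'][:,:,::-1].copy(); S=4; X=proj(p,[.55,.16,.03]).astype(int)
    cr=cv2.resize(im,None,fx=S,fy=S,interpolation=cv2.INTER_CUBIC)
    for parts,v,z in((PIP,f,.015),(REST(g[3]*1e3),g,0)):
        m=cv2.resize((sil(p,parts,*v[:3],z)*255).astype(np.uint8),None,fx=S,fy=S)
        cs,_=cv2.findContours((m>127).astype(np.uint8),cv2.RETR_LIST,cv2.CHAIN_APPROX_NONE); cv2.drawContours(cr,cs,-1,(0,255,0),1)
    x,y=X*S; out.append(cr[max(0,y-300):y+300,x-200-50:x+150+50 if 0 else x+150+0][:600,:400])
h=min(o.shape[0] for o in out); cv2.imwrite('pics/c.png',np.hstack([o[:h] for o in out]))
E
```

```text
single view [0.5631 0.2722 0.1166]
single view [0.568  0.2722 0.1162]
single view [0.524  0.0478 0.2324 0.0208]
single view [0.5239 0.048  0.2308 0.0242]
pip [0.5657 0.2723 0.1163] 0.14352771062509065 rest [0.5238 0.0479 0.2328 0.0226] 0.04776404437487888
```

View pics/c.png

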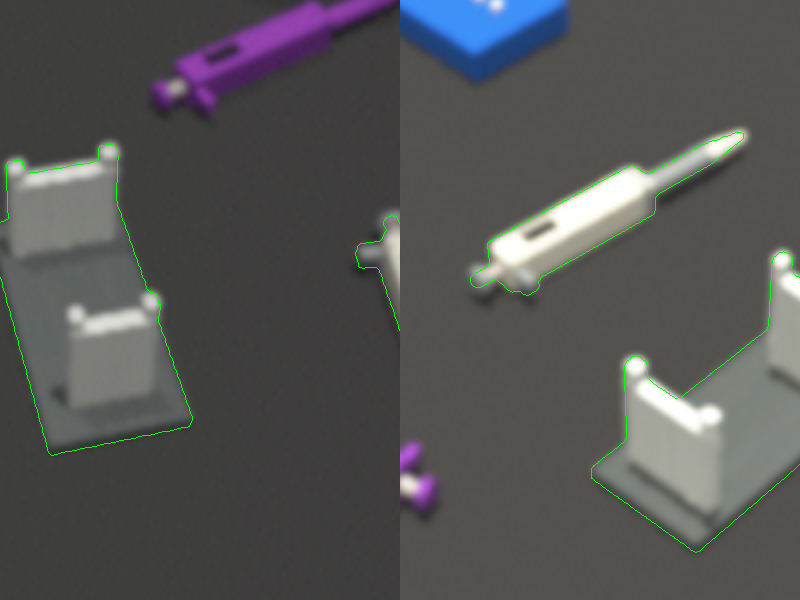

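The fit is good: pipette grip point (0.566, 0.272) with yaw 0.116, rest origin (0.524, 0.048) with yaw 0.233. The crop confirms the white single-channel pipette, with the hook on the -y side.

Request:
{"method": "jog_arm", "body": {
  "commands": [
    {"dx":-0.2},
    {"dx":-0.4,"dy":-0.1},
    {"dx":-0.6,"dy":-0.15},
    {"dx":-0.8,"dy":-0.2},
    {"dx":-1,"dy":-0.28},
    {"dx":-1,"dy":-0.28}
  ],
  "fingers": 1
}}

```text
schema error: expected keys dx, dy, dz, wx, wy, wz
```

Request:
{"method": "jog_arm", "body": {
  "commands": [
    {"dx":-0.2,"wz":-0.015},
    {"dx":-0.4,"dy":-0.1,"wz":-0.03},
    {"dx":-0.6,"dy":-0.15,"wz":-0.045},
    {"dx":-0.8,"dy":-0.2,"wz":-0.059},
    {"dx":-1,"dy":-0.29,"wz":-0.059},
    {"dx":-1,"dy":-0.29,"wz":-0.059},
    {"dx":-1,"dy":-0.29,"wz":-0.059}
  ]
}}

```text
schema error: expected keys dx, dy, dz, wx, wy, wz
```

```bash
cat >> h.py <<'E'
from scipy.spatial.transform import Rotation as Ro
def plan(X,yaw):  # tool down, tool y at yaw+90deg
    s=r.state(); R=Ro.from_quat(s['tool_rot']); d=R.inv().apply(np.array(X)-s['tool_pos'])/.2
    T=Ro.from_matrix(np.array([[-np.cos(yaw),-np.sin(yaw),0],[-np.sin(yaw),np.cos(yaw),0],[0,0,-1]]))
    print('t',round(s['time_s'],2),'pos',np.round(s['tool_pos'],4),'shift',np.round(d,4),'turn',np.round((R.inv()*T).as_rotvec()/2/np.pi,4),'F',np.round(s['wrist_force'],1),'open',round(s['opening'],4),'grip',s['grasp_force'])
E
python3 - <<'E'
from h import *
plan([.566,.272,.1],.116)
p=capture('wrist')
for d in trace(p,'pipette_mid'): print(round(d['conf'],2),d['point'],atz(p,d['point'],.03),d['mask'].sum())
im=p['img'][:,:,::-1].copy()
cs,_=cv2.findContours((sil(p,PIP,.5657,.2723,.1163,.015)>.5).astype(np.uint8),0,1); cv2.drawContours(im,cs,-1,(0,255,0),1)
cv2.imwrite('pics/d.png',im)
E
```

```text
t 0.8 pos [0.1328 0.5079 0.2091] shift [-2.3938 -0.593   0.5456] turn [-0.     -0.     -0.0592] F [-0.1 -0.  -0.3] open 0.0856 grip 0.0
```

View pics/d.png

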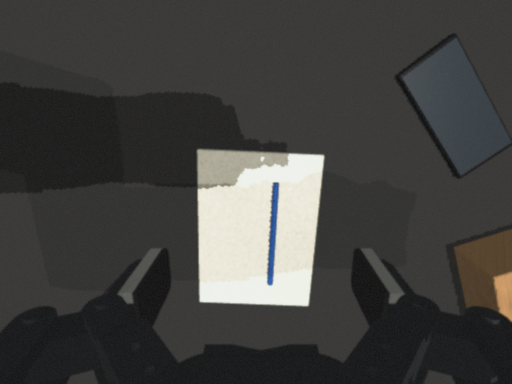

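The move calls were refused because every row needs all six keys. The arm is still at its start, and the wrist picture shows only the notepad. I'll send the moves again with full rows.

Request:
{"method": "jog_arm", "body": {
  "commands": [
    {"dx":-0.2,"dy":-0.05,"dz":0,"wx":0,"wy":0,"wz":0},
    {"dx":-0.4,"dy":-0.1,"dz":0,"wx":0,"wy":0,"wz":0},
    {"dx":-0.6,"dy":-0.15,"dz":0,"wx":0,"wy":0,"wz":0},
    {"dx":-0.8,"dy":-0.2,"dz":0,"wx":0,"wy":0,"wz":0},
    {"dx":-1,"dy":-0.25,"dz":0,"wx":0,"wy":0,"wz":0},
    {"dx":-1,"dy":-0.25,"dz":0,"wx":0,"wy":0,"wz":0}
  ],
  "fingers": 1
}}

```text
time_s: 1.4
tool_pos: [0.3189, 0.4058, 0.2091]
tool_rot: [0.13, 0.991, -0.0, 0.001]
wrist_force: [-1.2, 0.6, 0.3]
opening: 0.0855
grasp_force: 0.0
```

Request:
{"method": "jog_arm", "body": {
  "commands": [
    {"dx":-0.2,"dy":-0.06,"dz":0,"wx":0,"wy":0,"wz":-0.015},
    {"dx":-0.4,"dy":-0.12,"dz":0,"wx":0,"wy":0,"wz":-0.03},
    {"dx":-0.6,"dy":-0.18,"dz":0,"wx":0,"wy":0,"wz":-0.045},
    {"dx":-0.8,"dy":-0.25,"dz":0,"wx":0,"wy":0,"wz":-0.059},
    {"dx":-1,"dy":-0.3,"dz":0,"wx":0,"wy":0,"wz":-0.059},
    {"dx":-1,"dy":-0.3,"dz":0,"wx":0,"wy":0,"wz":-0.059},
    {"dx":-1,"dy":-0.3,"dz":0,"wx":0,"wy":0,"wz":-0.059}
  ]
}}

```text
time_s: 1.98
tool_pos: [0.4936, 0.2988, 0.2085]
tool_rot: [-0.055, 0.998, -0.0, -0.0]
wrist_force: [-1.5, 0.3, -1.3]
opening: 0.0856
grasp_force: 0.0
```

Run:
```python
from h import *
plan([.566,.272,.1],.116)
p=capture('wrist')
for d in trace(p,'pipette_mid'): print(round(d['conf'],2),d['point'],atz(p,d['point'],.03),d['mask'].sum())
im=p['img'][:,:,::-1].copy()
cs,_=cv2.findContours((sil(p,PIP,.5657,.2723,.1163,.015)>.5).astype(np.uint8),0,1); cv2.drawContours(im,cs,-1,(0,255,0),1)
cv2.imwrite('pics/e.png',im)
```

```text
t 1.98 pos [0.4936 0.2988 0.2085] shift [-0.3452 -0.1728  0.5423] turn [-0.0001 -0.0001 -0.0008] F [-1.5  0.3 -1.3] open 0.0856 grip 0.0
0.85 [232.3, 216.1] [0.55566988 0.27108976 0.03      ] 3367
0.66 [115.0, 6.8] [0.35014861 0.13888455 0.03      ] 787
```

View pics/e.png

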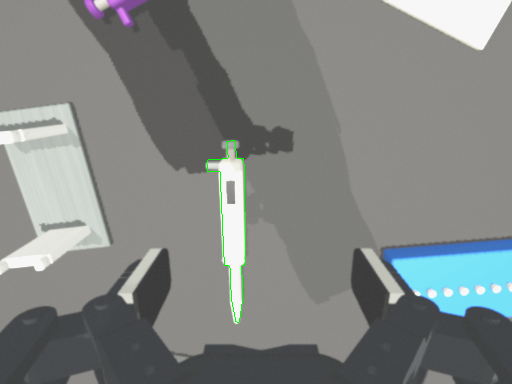

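The overlay matches the pipette to within about 2 px, handle at (232,212). I go above the grip point next.

Request:
{"method": "jog_arm", "body": {
  "commands": [
    {"dx":-0.12,"dy":-0.06,"dz":0.15,"wx":0,"wy":0,"wz":-0.001},
    {"dx":-0.24,"dy":-0.12,"dz":0.3,"wx":0,"wy":0,"wz":-0.001},
    {"dx":-0.345,"dy":-0.173,"dz":0.45,"wx":0,"wy":0,"wz":-0.001},
    {"dx":-0.345,"dy":-0.173,"dz":0.54,"wx":0,"wy":0,"wz":-0.001},
    {"dx":-0.345,"dy":-0.173,"dz":0.65,"wx":0,"wy":0,"wz":-0.001},
    {"dx":-0.345,"dy":-0.173,"dz":0.7,"wx":0,"wy":0,"wz":-0.001},
    {"dx":-0.345,"dy":-0.173,"dz":0.7,"wx":0,"wy":0,"wz":-0.001},
    {"dx":-0.345,"dy":-0.173,"dz":0.7,"wx":0,"wy":0,"wz":-0.001}
  ]
}}

```text
time_s: 2.75
tool_pos: [0.5637, 0.2747, 0.0696]
tool_rot: [-0.061, 0.998, -0.0, -0.0]
wrist_force: [-0.5, -0.1, 1.1]
opening: 0.0859
grasp_force: 0.0
```

Run:
```python
from h import *
plan([.566,.272,.006],.116)
p=capture('wrist'); m=trace(p,'pipette_mid')
for d in m[:1]: print(round(d['conf'],2),d['point'],d['mask'].sum(),fit([(p,d['mask'].astype(float))],PIP,[.566,.272,.116],.015))
```

```text
t 2.75 pos [0.5637 0.2747 0.0696] shift [-0.01   -0.0146  0.3181] turn [-0.     -0.0001  0.0011] F [-0.5 -0.1  1.1] open 0.0859 grip 0.0
0.91 [257.1, 188.1] 8864 (array([0.56567597, 0.27068455, 0.11817392]), np.float64(0.08952891625964465))
```

Request:
{"method": "jog_arm", "body": {
  "commands": [
    {"dx":-0.01,"dy":-0.018,"dz":0.1,"wx":0,"wy":0,"wz":0.001},
    {"dx":-0.01,"dy":-0.018,"dz":0.2,"wx":0,"wy":0,"wz":0.001},
    {"dx":-0.01,"dy":-0.018,"dz":0.28,"wx":0,"wy":0,"wz":0.001},
    {"dx":-0.01,"dy":-0.018,"dz":0.318,"wx":0,"wy":0,"wz":0.001},
    {"dx":-0.01,"dy":-0.018,"dz":0.318,"wx":0,"wy":0,"wz":0.001},
    {"dx":-0.01,"dy":-0.018,"dz":0.318,"wx":0,"wy":0,"wz":0.001}
  ]
}}

```text
time_s: 3.35
tool_pos: [0.5673, 0.2708, 0.0065]
tool_rot: [-0.058, 0.998, 0.0, 0.0]
wrist_force: [0.2, 0.6, 0.4]
opening: 0.0852
grasp_force: 0.0
```

Request:
{"method": "jog_arm", "body": {
  "commands": [
    {"dx":0,"dy":0,"dz":0,"wx":0,"wy":0,"wz":0},
    {"dx":0,"dy":0,"dz":0,"wx":0,"wy":0,"wz":0},
    {"dx":0,"dy":0,"dz":0,"wx":0,"wy":0,"wz":0},
    {"dx":0,"dy":0,"dz":0,"wx":0,"wy":0,"wz":0},
    {"dx":0,"dy":0,"dz":0,"wx":0,"wy":0,"wz":0},
    {"dx":0,"dy":0,"dz":0,"wx":0,"wy":0,"wz":0},
    {"dx":0,"dy":0,"dz":0,"wx":0,"wy":0,"wz":0},
    {"dx":0,"dy":0,"dz":0,"wx":0,"wy":0,"wz":0}
  ],
  "fingers": -1
}}

```text
time_s: 4.02
tool_pos: [0.5672, 0.2708, 0.0063]
tool_rot: [-0.058, 0.998, 0.0, 0.0]
wrist_force: [-1.1, 0.9, 5.7]
opening: 0.0224
grasp_force: 58.6
```

Request:
{"method": "jog_arm", "body": {
  "commands": [
    {"dx":0,"dy":0,"dz":0,"wx":0,"wy":0,"wz":0},
    {"dx":0,"dy":0,"dz":0,"wx":0,"wy":0,"wz":0},
    {"dx":0,"dy":0,"dz":0,"wx":0,"wy":0,"wz":0},
    {"dx":0,"dy":0,"dz":0,"wx":0,"wy":0,"wz":0}
  ]
}}

```text
time_s: 4.35
tool_pos: [0.5671, 0.2708, 0.0062]
tool_rot: [-0.058, 0.998, 0.0, 0.0]
wrist_force: [-0.7, 0.3, 5.6]
opening: 0.0228
grasp_force: 58.6
```

Gripped. Lift by 0.15 m and check.

Request:
{"method": "jog_arm", "body": {
  "commands": [
    {"dx":0,"dy":0,"dz":-0.05,"wx":0,"wy":0,"wz":0},
    {"dx":0,"dy":0,"dz":-0.15,"wx":0,"wy":0,"wz":0},
    {"dx":0,"dy":0,"dz":-0.3,"wx":0,"wy":0,"wz":0},
    {"dx":0,"dy":0,"dz":-0.45,"wx":0,"wy":0,"wz":0},
    {"dx":0,"dy":0,"dz":-0.6,"wx":0,"wy":0,"wz":0},
    {"dx":0,"dy":0,"dz":-0.7,"wx":0,"wy":0,"wz":0},
    {"dx":0,"dy":0,"dz":-0.75,"wx":0,"wy":0,"wz":0},
    {"dx":0,"dy":0,"dz":-0.75,"wx":0,"wy":0,"wz":0}
  ]
}}

```text
time_s: 5.02
tool_pos: [0.568, 0.2709, 0.1583]
tool_rot: [-0.057, 0.998, 0.001, 0.002]
wrist_force: [-0.8, -0.4, -0.4]
opening: 0.0225
grasp_force: 58.9
```

Run:
```python
from h import *
plan([.524,.048,.156],.233)
p=capture('side'); im=p['img'][:,:,::-1].copy()
s=r.state(); x,y,z=s['tool_pos']
print([(round(d['conf'],2),d['point']) for d in trace(p,'pipette_mid')])
cs,_=cv2.findContours((sil(p,PIP,x-.0015,y,.117,z+.0088)>.5).astype(np.uint8),0,1); cv2.drawContours(im,cs,-1,(0,255,0),1)
cv2.imwrite('pics/f.png',cv2.resize(im[40:240,130:380],None,fx=3,fy=3,interpolation=2))
```

```text
t 5.02 pos [0.568  0.2709 0.1583] shift [ 0.3463 -1.0821  0.0086] turn [ 0.0002  0.0006 -0.0188] F [-0.8 -0.4 -0.4] open 0.0225 grip 58.92631455420087
[(0.66, [240.1, 296.1]), (0.59, [217.4, 93.3]), (0.55, [151.4, 191.0])]
```

View pics/f.png

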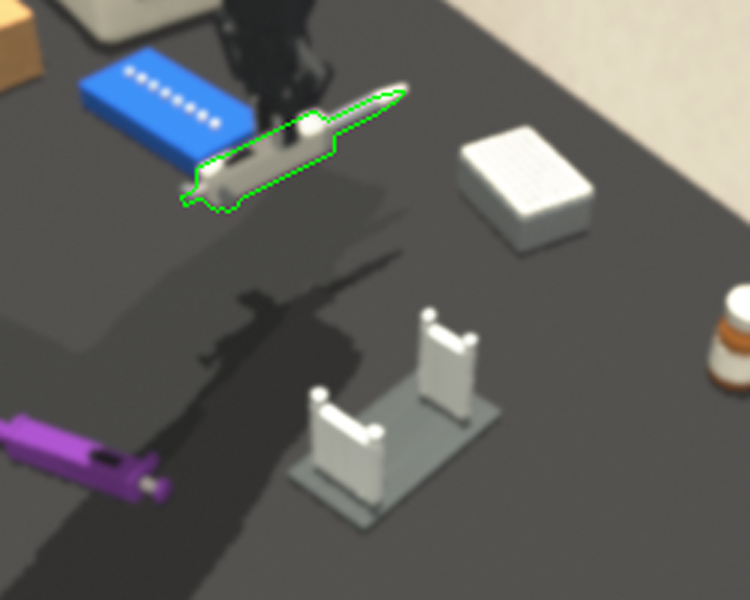

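The pipette hangs level where predicted, at about (217,93) in the side view. Now I carry it over the rest.

Request:
{"method": "jog_arm", "body": {
  "commands": [
    {"dx":0.03,"dy":-0.08,"dz":0,"wx":0,"wy":0,"wz":-0.003},
    {"dx":0.08,"dy":-0.22,"dz":0,"wx":0,"wy":0,"wz":-0.006},
    {"dx":0.13,"dy":-0.4,"dz":0,"wx":0,"wy":0,"wz":-0.01},
    {"dx":0.19,"dy":-0.58,"dz":0,"wx":0,"wy":0,"wz":-0.015},
    {"dx":0.25,"dy":-0.75,"dz":0,"wx":0,"wy":0,"wz":-0.019},
    {"dx":0.3,"dy":-0.9,"dz":0,"wx":0,"wy":0,"wz":-0.019},
    {"dx":0.33,"dy":-1,"dz":0,"wx":0,"wy":0,"wz":-0.019},
    {"dx":0.34,"dy":-1,"dz":0,"wx":0,"wy":0,"wz":-0.019}
  ]
}}

```text
time_s: 5.78
tool_pos: [0.5203, 0.0605, 0.1537]
tool_rot: [-0.115, 0.993, -0.001, -0.002]
wrist_force: [0.0, 0.4, -0.9]
opening: 0.0226
grasp_force: 59.0
```

Request:
{"method": "jog_arm", "body": {
  "commands": [
    {"dx":0,"dy":0,"dz":0,"wx":0,"wy":0,"wz":0},
    {"dx":0,"dy":0,"dz":0,"wx":0,"wy":0,"wz":0}
  ]
}}

```text
time_s: 5.95
tool_pos: [0.5218, 0.0642, 0.1544]
tool_rot: [-0.117, 0.993, 0.0, -0.001]
wrist_force: [-0.1, 0.0, -1.1]
opening: 0.0225
grasp_force: 59.0
```

Run:
```python
from h import *
plan([.525,.0484,.1],.233)
```

```text
t 5.95 pos [0.5218 0.0642 0.1544] shift [ 0.0023 -0.0808  0.272 ] turn [ 0.0001 -0.0003  0.0002] F [-0.1  0.  -1.1] open 0.0225 grip 59.026685465332775
```

Request:
{"method": "jog_arm", "body": {
  "commands": [
    {"dx":0.002,"dy":-0.04,"dz":0.0,"wx":0,"wy":0,"wz":0},
    {"dx":0.002,"dy":-0.081,"dz":0.05,"wx":0,"wy":0,"wz":0},
    {"dx":0.002,"dy":-0.081,"dz":0.12,"wx":0,"wy":0,"wz":0},
    {"dx":0.002,"dy":-0.081,"dz":0.19,"wx":0,"wy":0,"wz":0},
    {"dx":0.002,"dy":-0.081,"dz":0.22,"wx":0,"wy":0,"wz":0},
    {"dx":0.002,"dy":-0.081,"dz":0.22,"wx":0,"wy":0,"wz":0},
    {"dx":0.002,"dy":-0.081,"dz":0.22,"wx":0,"wy":0,"wz":0}
  ]
}}

```text
time_s: 6.53
tool_pos: [0.5256, 0.0482, 0.1111]
tool_rot: [-0.117, 0.993, -0.0, -0.0]
wrist_force: [0.2, -0.1, -1.1]
opening: 0.0222
grasp_force: 59.0
```

Run:
```python
from h import *
plan([.525,.0484,.087],.233)
out=[]
s=r.state(); x,y,z=s['tool_pos']
for n in('scene','side'):
    p=capture(n); im=cv2.resize(p['img'][:,:,::-1],None,fx=4,fy=4,interpolation=2)
    m=cv2.resize((sil(p,PIP,x-.001,y,.233,z+.0088)*255).astype(np.uint8),None,fx=4,fy=4)
    cs,_=cv2.findContours((m>127).astype(np.uint8),0,1); cv2.drawContours(im,cs,-1,(0,255,0),1)
    u,v=(proj(p,[.54,.05,.07])*4).astype(int); out.append(im[v-240:v+240,u-200:u+200])
cv2.imwrite('pics/g.png',np.hstack(out))
```

```text
t 6.53 pos [0.5256 0.0482 0.1111] shift [0.0025 0.0019 0.1207] turn [ 0.     -0.0001  0.0003] F [ 0.2 -0.1 -1.1] open 0.0222 grip 59.04201851386006
```

View pics/g.png

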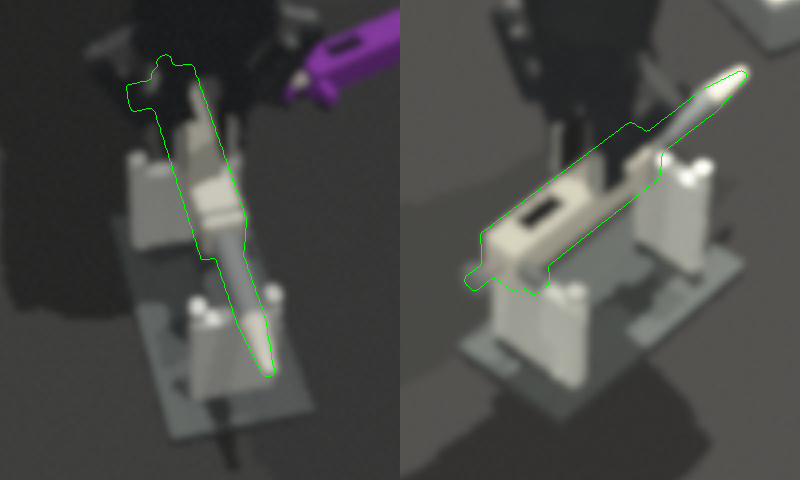

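The pipette is above both notches, and its nozzle (left panel 268,375) and plunger button (right panel 470,280) match the model. Lower gently, then feel for contact.

Request:
{"method": "jog_arm", "body": {
  "commands": [
    {"dx":0.002,"dy":0.002,"dz":0.02,"wx":0,"wy":0,"wz":0},
    {"dx":0.002,"dy":0.002,"dz":0.045,"wx":0,"wy":0,"wz":0},
    {"dx":0.002,"dy":0.002,"dz":0.07,"wx":0,"wy":0,"wz":0},
    {"dx":0.002,"dy":0.002,"dz":0.09,"wx":0,"wy":0,"wz":0},
    {"dx":0.002,"dy":0.002,"dz":0.105,"wx":0,"wy":0,"wz":0},
    {"dx":0.002,"dy":0.002,"dz":0.115,"wx":0,"wy":0,"wz":0},
    {"dx":0.002,"dy":0.002,"dz":0.115,"wx":0,"wy":0,"wz":0}
  ]
}}

```text
time_s: 7.22
tool_pos: [0.5249, 0.0484, 0.088]
tool_rot: [-0.117, 0.993, -0.0, -0.0]
wrist_force: [0.3, 0.1, -0.7]
opening: 0.0221
grasp_force: 59.0
```

Request:
{"method": "jog_arm", "body": {
  "commands": [
    {"dx":0,"dy":0,"dz":0.003,"wx":0,"wy":0,"wz":0},
    {"dx":0,"dy":0,"dz":0.006,"wx":0,"wy":0,"wz":0},
    {"dx":0,"dy":0,"dz":0.008,"wx":0,"wy":0,"wz":0},
    {"dx":0,"dy":0,"dz":0.008,"wx":0,"wy":0,"wz":0}
  ]
}}

```text
time_s: 7.55
tool_pos: [0.5252, 0.0484, 0.087]
tool_rot: [-0.117, 0.993, -0.0, 0.0]
wrist_force: [0.1, -0.6, -1.3]
opening: 0.0227
grasp_force: 59.0
```

Request:
{"method": "jog_arm", "body": {
  "commands": [
    {"dx":0,"dy":0,"dz":0.003,"wx":0,"wy":0,"wz":0},
    {"dx":0,"dy":0,"dz":0.005,"wx":0,"wy":0,"wz":0},
    {"dx":0,"dy":0,"dz":0.005,"wx":0,"wy":0,"wz":0}
  ]
}}

```text
time_s: 7.8
tool_pos: [0.5253, 0.0484, 0.0861]
tool_rot: [-0.117, 0.993, -0.0, 0.0]
wrist_force: [-1.2, -0.2, 0.8]
opening: 0.0226
grasp_force: 59.7
```

Request:
{"method": "jog_arm", "body": {
  "commands": [
    {"dx":0,"dy":0,"dz":0.003,"wx":0,"wy":0,"wz":0},
    {"dx":0,"dy":0,"dz":0.005,"wx":0,"wy":0,"wz":0},
    {"dx":0,"dy":0,"dz":0.005,"wx":0,"wy":0,"wz":0}
  ]
}}

```text
time_s: 8.05
tool_pos: [0.5254, 0.0485, 0.0859]
tool_rot: [-0.117, 0.993, 0.0, 0.001]
wrist_force: [-2.5, 0.2, 10.2]
opening: 0.022
grasp_force: 61.9
```

Contact at the expected height, with 10 N up. Ease off 0.8 mm, then open.

Request:
{"method": "jog_arm", "body": {
  "commands": [
    {"dx":0,"dy":0,"dz":-0.004,"wx":0,"wy":0,"wz":0},
    {"dx":0,"dy":0,"dz":-0.004,"wx":0,"wy":0,"wz":0}
  ]
}}

```text
time_s: 8.22
tool_pos: [0.5253, 0.0484, 0.086]
tool_rot: [-0.117, 0.993, -0.0, 0.0]
wrist_force: [-0.8, 1.0, 4.7]
opening: 0.0223
grasp_force: 60.0
```

Request:
{"method": "jog_arm", "body": {
  "commands": [
    {"dx":0,"dy":0,"dz":0,"wx":0,"wy":0,"wz":0},
    {"dx":0,"dy":0,"dz":0,"wx":0,"wy":0,"wz":0},
    {"dx":0,"dy":0,"dz":0,"wx":0,"wy":0,"wz":0},
    {"dx":0,"dy":0,"dz":0,"wx":0,"wy":0,"wz":0},
    {"dx":0,"dy":0,"dz":0,"wx":0,"wy":0,"wz":0},
    {"dx":0,"dy":0,"dz":0,"wx":0,"wy":0,"wz":0},
    {"dx":0,"dy":0,"dz":0,"wx":0,"wy":0,"wz":0},
    {"dx":0,"dy":0,"dz":0,"wx":0,"wy":0,"wz":0}
  ],
  "fingers": 0.6
}}

```text
time_s: 8.88
tool_pos: [0.5252, 0.0484, 0.0857]
tool_rot: [-0.117, 0.993, -0.0, -0.0]
wrist_force: [-0.5, -0.5, 0.5]
opening: 0.0681
grasp_force: 0.0
```

Request:
{"method": "jog_arm", "body": {
  "commands": [
    {"dx":0,"dy":0,"dz":-0.05,"wx":0,"wy":0,"wz":0},
    {"dx":0,"dy":0,"dz":-0.15,"wx":0,"wy":0,"wz":0},
    {"dx":0,"dy":0,"dz":-0.25,"wx":0,"wy":0,"wz":0},
    {"dx":0,"dy":0,"dz":-0.4,"wx":0,"wy":0,"wz":0},
    {"dx":0,"dy":0,"dz":-0.55,"wx":0,"wy":0,"wz":0},
    {"dx":0,"dy":0,"dz":-0.7,"wx":0,"wy":0,"wz":0},
    {"dx":0,"dy":0,"dz":-0.7,"wx":0,"wy":0,"wz":0},
    {"dx":0,"dy":0,"dz":-0.7,"wx":0,"wy":0,"wz":0}
  ]
}}

```text
time_s: 9.55
tool_pos: [0.5262, 0.0486, 0.228]
tool_rot: [-0.117, 0.993, -0.0, 0.002]
wrist_force: [-0.8, 0.3, -0.4]
opening: 0.068
grasp_force: 0.0
```

Run:
```python
from h import *
out=[]; s=r.state(); print(s['time_s'],s['tool_pos'],s['wrist_force'],s['opening'])
V=[]
for n in('scene','side','wrist'):
    p=capture(n)
    d=[d for d in trace(p,'pipette_mid') if np.linalg.norm(atz(p,d['point'],.1)[:2]-[.53,.05])<.07]
    if d: V.append((p,d[0]['mask'].astype(float))); print(n,d[0]['conf'],np.round(fit([V[-1]],PIP,[.524,.048,.233],.095),4))
    if n!='wrist':
        im=cv2.resize(p['img'][:,:,::-1],None,fx=4,fy=4,interpolation=2)
        u,v=(proj(p,[.54,.05,.07])*4).astype(int); out.append(im[v-240:v+240,u-200:u+200])
cv2.imwrite('pics/i.png',np.hstack(out))
```

```text
9.55 [0.52622833 0.04855439 0.22800991] [-0.80103945  0.26416211 -0.41328793] 0.06801929143839204Traceback (most recent call last):
  File "<stdin>", line 7, in <module>
    return _wrapfunc(a, 'round', decimals=decimals, out=out)
    return _wrapit(obj, method, *args, **kwds)
    conv = _array_converter(obj)
ValueError: setting an array element with a sequence. The requested array has an inhomogeneous shape after 1 dimensions. The detected shape was (2,) + inhomogeneous part.
```

Run:
```python
from h import *
out=[]
for n in('scene','side','wrist'):
    p=capture(n)
    d=[d for d in trace(p,'pipette_mid') if np.linalg.norm(atz(p,d['point'],.1)[:2]-[.53,.05])<.07]
    if d:
        x,c=fit([(p,d[0]['mask'].astype(float))],PIP,[.524,.048,.233],.095)
        e=x[:2]-[.5238,.0479]; a=.233; print(n,d[0]['conf'],np.round(x,4),round(c,3),'in rest',np.round([e@[np.cos(a),np.sin(a)],e@[-np.sin(a),np.cos(a)]],4))
    if n!='wrist':
        im=cv2.resize(p['img'][:,:,::-1],None,fx=4,fy=4,interpolation=2)
        u,v=(proj(p,[.54,.05,.07])*4).astype(int); out.append(im[v-240:v+240,u-200:u+200])
cv2.imwrite('pics/i.png',np.hstack(out))
```

```text
scene 0.82 [0.5208 0.0479 0.2365] 0.102 in rest [-0.0029  0.0007]
side 0.87 [0.5204 0.0492 0.2313] 0.241 in rest [-0.003  0.002]
wrist 0.79 [0.5243 0.048  0.2329] 0.067 in rest [0.0005 0.    ]
```

View pics/i.png

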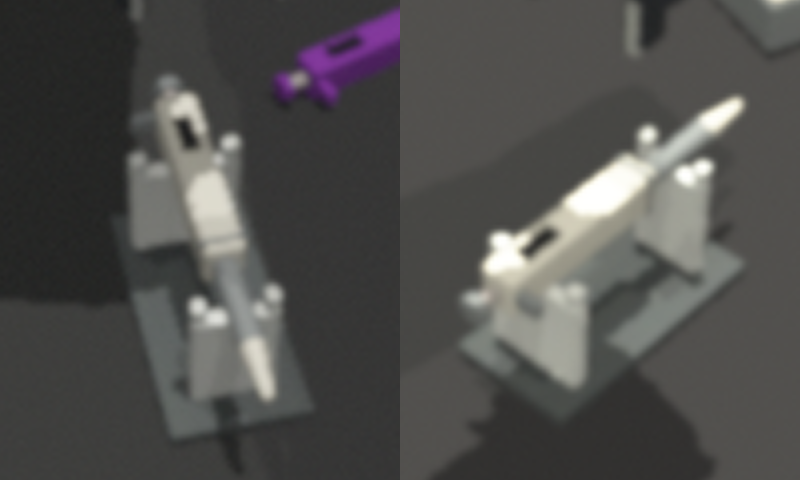

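The pipette lies level between the lugs of both cradles, with the hook outside the wide one (left panel 140,120; right 530,305). The gripper is clear, and all three views put the grip point within 3 mm of the rest's origin. I hand in.

```bash
python3 -c "
from rig import hand_in
print(hand_in())"
```

```text
the job is handed in; nothing more can be done
None
```

The single-channel pipette lies level in both cradles, let go with the gripper clear; the grip point is within about 3 mm of the rest's origin by my image fits, the eight-channel was left alone, and the job is handed in (no verdict returned).

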